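# Stroke the stirrer's touch strip up to full speed

### The arm

A 6-joint arm with a two-finger parallel gripper is mounted at the origin on the work surface. World frame = base frame: x ahead of the robot, y to its left, z up, the work surface at z = 0. Lengths are in m, angles in degrees, forces in N, time in s.
With the tool pointing down it reaches from about 0.4 to 0.825 m from the base axis. Payload 7 kg.
Tool frame: the origin (TCP) lies midway between the tips of the shut fingers; the grasp point (between the pads) lies 19 mm behind it; z points along the fingers, y is the direction in which the jaws open and shut (so a half turn about z gives the same grasp; the last joint's range is limited). The gripper opens to 88 mm and grips with 3 to 60 N. Pads are 19 mm wide; open, the fingers measure 130 mm over their backs; the gripper's body (78 mm by 193 mm) begins 47 mm behind the grasp point.
Start: joints at [83.6, 20.546, 0.682, 0, -70.136, -16.507], TCP at [0.263, 0.622, 0.227] pointing down, gripper open.
Joint ranges: [-176.03, 176.03], [-82.01, 121.73], [-58.28, 71.71], [-173.87, 95.51], [-174.79, -0.11], [-173.66, 173.66]. Speed limits (degrees/s): [136.94, 136.94, 172.46, 180, 180, 180].

### API

Orientations are given as [roll, pitch, yaw] about the fixed x, y, z axes, in that order (R = Rz(yaw) Ry(pitch) Rx(roll)).
In Python, from plant import ctrl gives the robot as it stands.
- The arm moves only by the tool jog_arm, never from a script. Its argument "deltas" is a list of rows, each a list of 2 entries, a list of its own where there are three numbers: the shift along the tool's x, y, z in m, then the turn about the tool's z in degrees. A call has 1 to 20 rows; each row is the pose to reach, as a shift and turn from the pose commanded when the call began, along the tool's axes at that moment; what a row does not reach only later rows make up. A row lasts 1/10 s, in which the tool goes at most 50 mm and 8.59 degrees, less where a joint would pass 70% of its speed; a pose out of reach is approached as far as the arm can. A call with a gripper value outside its range is refused whole. "jaw" is the closure, from -1 (fully open) to 1 (shut), set as the call begins (left out, the last holds). The fingers move at their own pace and stop on an object; the grip force is fixed at half the most. Time passes only in rows, so rows that repeat a pose let the fingers close. It gives the time, the measured TCP pose, the force and the opening at its end, in the units of the state.
- ctrl.get_obs(): the state, without advancing time (a new reading comes with each control period).
- ctrl.snapshot(name): name is "scene" or "top" or "wrist"; returns the picture (420x560x3 uint8, red, green, blue); there is no depth.
- ctrl.camera_params(name): a dict with "camera_matrix" (3x3 intrinsics, pixels), "D" ([k1, k2, p1, p2, k3] as OpenCV has them; the pictures are not rectified), "position" and "rotation" of the camera in the world. Camera axes: x right, y down, z forward; pixel columns grow to the right and rows downward; lengths in m; the calibration is good to about 2 mm. A picture is of the moment at which its call begins: read the wrist's pose just before it. camera_params takes no time and is no camera call; for the wrist camera it gives the pose at the moment of the call.
- ctrl.close_job(): hands the job in, once; it reports no verdict.
Trained networks look in the newest picture that a camera, given by its name, has taken for a name from the list of things; names that differ only in an ending like _2 or _b are one class to them, and where a whole thing is asked for, a point or a joint stands for the part that bears it (a point fixed in the world has none). Each returns a list of dicts, best first, with "conf" (0 to 1); they miss things now and then, are a little off and sometimes report something else, mostly with a low value. They report only what shows in the picture. A call takes as long as a camera call.
- ctrl.boxes_of(query, camera): "bbox" ([left, top, width, height] as shares, 0 to 1, of the picture: columns of its width, rows of its height, round what is visible of it).
- ctrl.cut_out(query, camera): "mask" (420x560 bool, what is visible of it) and "bbox" ([left, top, width, height] as shares, 0 to 1, of the picture: columns of its width, rows of its height, round what is visible of it).
The state is a dict: "clock": time; "joint_pos": joint angles; "qvel": joint speeds; "tau": joint torques, N m; "tool_pos": TCP position; "orientation": TCP orientation; "force": force on the tool from outside, world axes, zero at the start; "moment": the same for the moment, N m; "opening": finger opening in m.
Only numpy, scipy, OpenCV 4.12 (cv2) and the standard library are available. Lean on these libraries where they do the work, as an engineer would, in place of code of your own. Each camera call takes 0.05 s, during which the arm holds its last target. There are 200 camera calls.

### The job

Set the magnetic stirrer to full speed on its curved touch strip: with the fingers closed, lay the fingertips lightly on the narrow end of the strip and run them gently along its curve to the wide end, so that all five sections are touched in turn. Never push the springy strip right down, and finish while holding: the fingertips stay resting on the last, widest section. Leave the beaker, the vial and everything else where they stand.

Things in the scene. Friction and masses are not known exactly. Their poses are not given: they have to be found in the camera images.
- stirrer: Magnetic stirrer fixed to the bench: white box 280 mm deep (x), 300 mm wide (y), top 60 mm above the bench; round metal plate of radius 78 mm in its middle, 8 mm higher. Origin on the bench under the plate's axis; z up, x from the front (strip) side to the rear. The strip: a black arc of radius 125 mm (centre line) about the plate's axis, +42 (+y side) to -42 degrees about -x.
- strip (a joint): How far the strip is pushed down, m: 0 at rest, 0.010 at its stop. All sections sink together, level, on springs: 2 N starts it, then 0.6 N per mm, 8 N at the stop. At rest its top is 12 mm above the box (72 mm above the bench). Light contact is 1 to 6 mm; 8.5 mm counts as pushed right down. The strip widens from 10 mm (+y end) to 34 mm (-y end).
- section1 (a point): Section 1 of the strip (the narrow end): black, curved, 36 mm long along the arc with a gap of about 1 mm to its neighbours, about 12 mm wide. The point lies at the centre of its top surface; axes as the stirrer's.
- section2 (a point): Section 2 of the strip: black, curved, 36 mm long along the arc with a gap of about 1 mm to its neighbours, about 17 mm wide. The point lies at the centre of its top surface; axes as the stirrer's.
- section3 (a point): Section 3 of the strip: black, curved, 36 mm long along the arc with a gap of about 1 mm to its neighbours, about 22 mm wide. The point lies at the centre of its top surface; axes as the stirrer's.
- section4 (a point): Section 4 of the strip: black, curved, 36 mm long along the arc with a gap of about 1 mm to its neighbours, about 27 mm wide. The point lies at the centre of its top surface; axes as the stirrer's.
- section5 (a point): Section 5 of the strip (the wide end): black, curved, 36 mm long along the arc with a gap of about 1 mm to its neighbours, about 32 mm wide. The point lies at the centre of its top surface; axes as the stirrer's.
- beaker: Open glass beaker, 72 mm across, 75 mm tall, standing loose on the stirrer's plate; origin at its underside. Not to be moved.
- vial: Small capped glass vial, 24 mm across, 45 mm tall, standing loose on the top of the stirrer's box near its +y edge; origin at its underside. Not to be moved.
- jar1: Amber glass jar with a white cap, 60 mm across, 85 mm tall, loose on the bench; origin at its underside. Bystander.
- jar2: White jar with a white cap, 60 mm across, 85 mm tall, loose on the bench; origin at its underside. Bystander.
- wash_bottle: Clear plastic bottle, 64 mm across, 160 mm tall, loose on the bench; origin at its underside. Bystander.
- dish: Shallow white dish, 90 mm across, 16 mm tall, loose on the bench; origin at its underside. Bystander.
- spatula: Lab spatula, 180 mm long, lying loose on the bench; origin at its underside. Bystander.

How it is judged (in metres and radians):
On the way, in this order (a step that is already met when the one before it is completed fails the run):
1. the fingers touch section 1, not yet section 2 ((contact force between the fingers and strip_c0 above 0.2 N or contact force between the fingers and strip_c1 above 0.2 N or contact force between the fingers and strip_c2 above 0.2 N) and contact force between the fingers and strip_c3 below 0.1 N and contact force between the fingers and strip_c4 below 0.1 N and contact force between the fingers and strip_c5 below 0.1 N), for 0.04 s.
2. the fingers touch section 2, not yet section 3 ((contact force between the fingers and strip_c3 above 0.2 N or contact force between the fingers and strip_c4 above 0.2 N or contact force between the fingers and strip_c5 above 0.2 N) and contact force between the fingers and strip_c6 below 0.1 N and contact force between the fingers and strip_c7 below 0.1 N and contact force between the fingers and strip_c8 below 0.1 N), for 0.04 s.
3. the fingers touch section 3, not yet section 4 ((contact force between the fingers and strip_c6 above 0.2 N or contact force between the fingers and strip_c7 above 0.2 N or contact force between the fingers and strip_c8 above 0.2 N) and contact force between the fingers and strip_c9 below 0.1 N and contact force between the fingers and strip_c10 below 0.1 N and contact force between the fingers and strip_c11 below 0.1 N), for 0.04 s.
4. the fingers touch section 4, not yet section 5 ((contact force between the fingers and strip_c9 above 0.2 N or contact force between the fingers and strip_c10 above 0.2 N or contact force between the fingers and strip_c11 above 0.2 N) and contact force between the fingers and strip_c12 below 0.1 N and contact force between the fingers and strip_c13 below 0.1 N and contact force between the fingers and strip_c14 below 0.1 N), for 0.04 s.
5. the fingers touch section 5 ((contact force between the fingers and strip_c12 above 0.2 N or contact force between the fingers and strip_c13 above 0.2 N or contact force between the fingers and strip_c14 above 0.2 N)), for 0.04 s.
At the end, for the whole second after the job is handed in: The fingertips rest on section 5 with more than 0.2 N, the strip is pushed down less than 8.5 mm, the beaker (at rest) and the vial are within 15 mm of where they stood, and the other loose things within 25 mm ((contact force between the fingers and strip_c12 above 0.2 N or contact force between the fingers and strip_c13 above 0.2 N or contact force between the fingers and strip_c14 above 0.2 N) and value of joint strip below 0.0085 m and linear speed of beaker below 0.02 m/s and distance of each of beaker, vial from where it was at the start of the episode below 0.015 m and distance of each of jar1, jar2, wash_bottle, dish, spatula from where it was at the start of the episode below 0.025 m); the arm keeps its last pose, push and grip.
It fails at once if the strip is pushed right down (8.5 mm or more) (value of joint strip above 0.0085 m).
It fails at once if the beaker or the vial is moved more than 15 mm, lifted or tipped (distance of any of beaker, vial from where it was at the start of the episode above 0.015 m or angle between any of beaker, vial's own z axis and vertical above 0.3 rad).
It fails at once if another loose thing is moved more than 25 mm or lifted (distance of any of jar1, jar2, wash_bottle, dish, spatula from where it was at the start of the episode above 0.025 m).
It also fails if it takes over 40 s, if anything falls off the work surface, if the arm or the gripper's body presses on something with over 40 N, if the wrist force passes 120 N, or if a joint passes its speed limit or range.

## Working session

There is one attempt and no reset: what is moved stays moved. The work goes in short steps, Python scripts to look and compute and a tool call to move; the robot and the scene stay as the last step left them, time stands still between calls to the robot, and variables do not carry over. Pictures are saved under pics/ and viewed, about 8 in all and at most 12, crops included, and the job is handed in when it is done.

Besides the shell and the picture viewer there is one more tool, called after "Request:" as name(argument=value, ...), one argument or row to a line, values as JSON. jog_arm: Moves the arm, as the interface text tells. Its arguments: {"type":"object","properties":{"deltas":{"type":"array","items":{"type":"array"}},"jaw":{"type":"number"}},"required":["deltas"]}

```bash
mkdir -p pics
cat > h.py <<'E'
import numpy as np, cv2
from plant import ctrl
def cam(n):
    p=ctrl.camera_params(n); return np.array(p["camera_matrix"],float),np.array(p["D"],float),np.array(p["position"],float),np.array(p["rotation"],float)
def onplane(c,uv,z):
    K,D,P,R=c; n=cv2.undistortPoints(np.array(uv,float).reshape(-1,1,2),K,D).reshape(-1,2)
    d=np.c_[n,np.ones(len(n))]@R.T; return P+d*((z-P[2])/d[:,2:3])
def proj(c,X):
    K,D,P,R=c; r=cv2.Rodrigues(R.T)[0]
    return cv2.projectPoints(np.array(X,float).reshape(-1,1,3),r,-R.T@P,K,D)[0].reshape(-1,2)
E
python3 - <<'E'
from h import *
for n in ("scene","top"):
    im=ctrl.snapshot(n); cv2.imwrite(f"pics/{n}0.png",im[:,:,::-1])
    c=cam(n); print(n,c[2],c[3].round(3).tolist(),c[0].round(1).tolist(),c[1])
    for q in ["stirrer","section1","section3","section5","beaker","vial"]:
        for r in ctrl.boxes_of(q,n)[:2]:
            b=r["bbox"]; print(q,round(r["conf"],2),(np.array(b)*[560,420,560,420]).round(0))
print(ctrl.get_obs())
E
```

```text
scene [ 1.23325699 -0.62502131  0.95131683] [-131.798, -1.016, 52.122] [[475.1, 0.0, 277.4], [0.0, 475.1, 215.7], [0.0, 0.0, 1.0]] [-0.0178446  0.         0.         0.         0.       ]
stirrer 0.94 [212. 202. 152. 122.]
section1 0.92 [236. 218.  53.  29.]
section3 0.92 [236. 218.  53.  29.]
section5 0.92 [236. 218.  53.  29.]
beaker 0.64 [276. 228.  27.  37.]
top [0.26524787 0.00946605 1.17139617] [-169.583, 0.014, -91.385] [[410.6, 0.0, 275.5], [0.0, 410.6, 211.5], [0.0, 0.0, 1.0]] [0.02299979 0.         0.         0.         0.        ]
stirrer 0.73 [245. 122. 114. 100.]
stirrer 0.68 [295. 141.  26.  30.]
section1 0.82 [276. 196.  63.  23.]
section3 0.82 [276. 196.  63.  23.]
section5 0.82 [276. 196.  63.  23.]
beaker 0.69 [299. 142.  26.  29.]
{'clock': 0.7, 'joint_pos': array([ 8.36002059e+01,  2.05439858e+01,  6.80202848e-01, -2.54181079e-03,
       -7.01348532e+01, -1.65076650e+01]), 'qvel': array([ 0.00945643,  0.04761113,  0.04215957, -0.0678961 , -0.08688762,
        0.07528784]), 'tau': array([ 3.87126465e-04, -5.82160914e+01,  2.93261254e+01,  7.00145334e+00,
        1.26200781e-02, -2.15180330e-05]), 'tool_pos': array([0.26272285, 0.62173057, 0.2265667 ]), 'orientation': array([-1.79999372e+02,  2.67955949e-03, -2.29083228e+01]), 'force': array([-0.69936479, -0.92619031,  0.10759851]), 'moment': array([-0.03313935, -0.02085751, -0.01410135]), 'opening': 0.08790633415364303}
```

```bash
sed -i '1a from scipy.spatial.transform import Rotation as Ro' h.py; sed -i 's/np.array(p\["rotation"\],float)$/Ro.from_euler("xyz",p["rotation"],degrees=True).as_matrix()/' h.py
python3 - <<'E'
import cv2
a=cv2.imread("pics/scene0.png")[170:350,180:400]; b=cv2.imread("pics/top0.png")[90:270,190:410]
cv2.imwrite("pics/ab.png",cv2.resize(cv2.vconcat([a,b]),None,fx=1.65,fy=1.65,interpolation=2))
cv2.imwrite("pics/t2.png",cv2.resize(b,None,fx=3,fy=3,interpolation=2))
E
```

```text
(no output)
```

View pics/scene0.png

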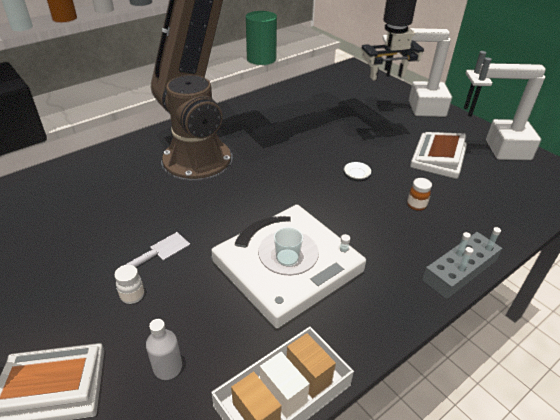

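View pics/t2.png

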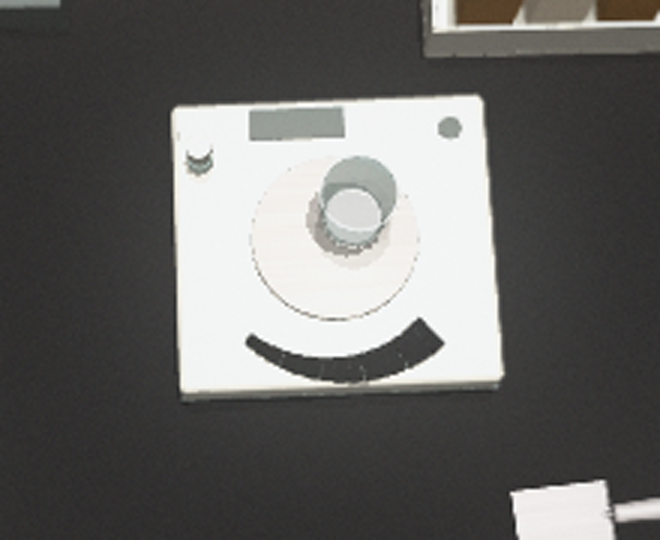

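The scene view shows the stirrer with its strip towards the robot (strip at about px 236–290, 216–247). In the top crop the narrow end is at left (245,340) and the wide end at right (430,335). The vial is at the rear left and the beaker on the plate. Next I fit the strip model in both views.

```bash
cat > fit.py <<'E'
from h import *
from scipy.optimize import least_squares
def strip(n=25):
    a=np.radians(np.linspace(42,-42,n)); w=np.linspace(.005,.017,n)
    f=lambda r:np.c_[-r*np.cos(a),r*np.sin(a)]
    return np.r_[f(.125+w),f(.125-w)[::-1]]
def pose(p,z):
    c,s=np.cos(p[2]),np.sin(p[2]); q=strip()@np.array([[c,s],[-s,c]])+p[:2]; return np.c_[q,np.full(len(q),z)]
def soft(poly,roi):
    x,y,w,h=roi;S=8; m=np.zeros((h*S,w*S),np.uint8)
    cv2.fillPoly(m,[np.round(((poly-[x-.5,y-.5])*S-.5)*16).astype(np.int32)],255,shift=4)
    return cv2.GaussianBlur(cv2.resize(m,(w,h),interpolation=cv2.INTER_AREA).astype(float)/255,(0,0),1)
def dark(im,roi,mask):
    x,y,w,h=roi; g=cv2.cvtColor(im,cv2.COLOR_RGB2GRAY).astype(float)[y:y+h,x:x+w]
    near=cv2.dilate(mask.astype(np.uint8),np.ones((5,5)))[y:y+h,x:x+w]>0
    lo=np.percentile(g[mask[y:y+h,x:x+w]],30); hi=np.percentile(g[near&~mask[y:y+h,x:x+w]],70)
    return cv2.GaussianBlur(np.where(near,np.clip((hi-g)/(hi-lo),0,1),0),(0,0),1)
def views(names):
    V=[]
    for n in names:
        c=cam(n); im=ctrl.snapshot(n); r=ctrl.cut_out("section3",n)
        m=r[0]["mask"]; x,y,w,h=cv2.boundingRect(m.astype(np.uint8)); roi=(x-8,y-8,w+16,h+16)
        V.append((n,c,roi,dark(im,roi,m),im))
    return V
def fit(V,p0,z=None):
    res=lambda p:np.concatenate([(soft(proj(c,pose(p,p[3] if z is None else z)),roi)-d).ravel() for _,c,roi,d,_ in V])
    r=least_squares(res,p0 if z is None else p0[:3],diff_step=None,x_scale=[.01,.01,.05,.01][:4 if z is None else 3],method='trf',jac=lambda p:num(res,p))
    return r.x,np.sqrt(np.mean(r.fun**2))
def num(f,p,e=1e-3):
    return np.array([(f(p+e*v)-f(p-e*v))/2/e for v in np.eye(len(p))]).T
E
python3 - <<'E'
from fit import *
V=views(["scene","top"]); c=V[1][1]
q=onplane(c,[[190+335/3,90+238/3]],.068)[0]; print(q, onplane(c,[[190+250/3,90+340/3],[190+430/3,90+335/3]],.072))
p0=np.array([q[0],q[1],0,.072])
for s in ([V[0]],[V[1]]): print(s[0][0],fit(s,p0,.072))
p,e=fit(V,p0); print("joint",p,e); p,e=fit(V,p0,.072); print(p,e,np.degrees(p[2]))
for n,cc,roi,d,im in V:
  for q in ["beaker","vial"]:
    for r in ctrl.boxes_of(q,n)[:1]: print(n,q,r["conf"],(np.array(r["bbox"])*[560,420,560,420]).round(1))
E
```

```text
[ 0.58553143 -0.07078955  0.068     ] [[ 0.49006642  0.010305    0.072     ]
 [ 0.49073099 -0.15374239  0.072     ]]
scene (array([ 0.58684994, -0.07003147,  0.00641936]), np.float64(0.19399459515998443))
top (array([ 0.58679768, -0.06902901,  0.01393277]), np.float64(0.03352785568500699))
joint [ 0.5870167  -0.06976182  0.00117012  0.07184094] 0.1455559978270208
[ 0.58692177 -0.07010584 -0.00320423] 0.14685815076259878 -0.1835889281171589
scene beaker 0.91 [276.2 227.2  24.2  37.7]
scene vial 0.47 [342.1 232.9   5.5  18.1]
top beaker 0.8 [294.7 140.7  26.6  28.8]
```

```bash
cat > plan.py <<'E'
from h import *
S=np.array([.5869,-.0697]); TH=.3
def tgt(a):
    b=np.radians(a-TH); return S+.125*np.array([-np.cos(b),np.sin(b)]), TH-a
def rel(P0,yaw0,a,z):   # pose at strip angle a, height z, as tool shift + turn from (P0,yaw0)
    t,y=tgt(a); R=Ro.from_euler("xyz",[180,0,yaw0],degrees=True).as_matrix()
    return (R.T@(np.r_[t,z]-P0)).round(4).tolist(), round(-(y-yaw0),1)
E
python3 - <<'E'
from plan import *
o=ctrl.get_obs(); print(o["tool_pos"],o["orientation"],tgt(40))
print(rel(o["tool_pos"],o["orientation"][2],40,.12))
E
```

```text
[0.262724   0.62176477 0.22657486] [-1.79997787e+02  1.72744126e-03 -2.29055467e+01] (array([0.49072506, 0.01014598]), -39.7)
([0.4481, 0.4747, 0.1066], np.float64(16.8))
```

Request:
jog_arm(
  jaw=1,
  deltas=[
    [[0.014, 0.0148, 0], 1],
    [[0.042, 0.0445, 0], 2],
    [[0.07, 0.0742, 0], 3],
    [[0.098, 0.104, 0], 4],
    [[0.126, 0.1335, 0], 5],
    [[0.154, 0.163, 0], 6],
    [[0.182, 0.193, 0], 7],
    [[0.21, 0.2225, 0], 8],
    [[0.238, 0.252, 0], 9],
    [[0.266, 0.282, 0], 10],
    [[0.294, 0.3115, 0], 11],
    [[0.322, 0.341, 0], 12],
    [[0.35, 0.371, 0], 13],
    [[0.378, 0.4, 0], 14],
    [[0.406, 0.43, 0], 15],
    [[0.43, 0.4555, 0.01], 16],
    [[0.4481, 0.4747, 0.03], 16.8],
    [[0.4481, 0.4747, 0.06], 16.8],
    [[0.4481, 0.4747, 0.085], 16.8],
    [[0.4481, 0.4747, 0.1], 16.8],
  ],
)

```text
clock: 3.1
tool_pos: [0.4898, 0.0093, 0.1248]
orientation: [179.9, 0.1, -39.8]
force: [-0.8, 0.4, -0.0]
opening: 0.0006
```

Run:
```python
from plan import *
from fit import fit,views,pose
o=ctrl.get_obs(); print({k:o[k] for k in("clock","tool_pos","orientation","force","opening","joint_pos")})
a=ctrl.snapshot("scene")[150:330,170:390]; c=cam("wrist"); w=ctrl.snapshot("wrist").copy()
q=np.zeros((51,3)); 
P=pose([.5869,-.0697,np.radians(.3)],.072)
pp=proj(c,P); print(c[2],pp.round(0)[[0,24,25,49]].tolist())
w2=w.copy(); cv2.polylines(w2,[np.round(pp).astype(int)],True,(255,0,0),1)
cv2.imwrite("pics/w1.png",w2[:,:,::-1]); cv2.imwrite("pics/s1.png",cv2.resize(a,None,fx=3,fy=3)[:,:,::-1])
```

```text
{'clock': 3.1, 'tool_pos': array([0.48982922, 0.00929221, 0.1247773 ]), 'orientation': array([ 1.79906906e+02,  6.74395215e-02, -3.97818766e+01]), 'force': array([-0.8120697 ,  0.44316586, -0.00504469]), 'opening': 0.0006226625284186428, 'joint_pos': array([ 2.41178754e+01,  8.65275296e+00, -3.01751895e+01, -2.51278251e-02,
       -5.12853301e+01,  2.61160381e+01])}
[ 0.55179396 -0.04106351  0.28111832] [[269.0, 246.0], [529.0, 59.0], [473.0, 47.0], [269.0, 231.0]]
```

View pics/w1.png

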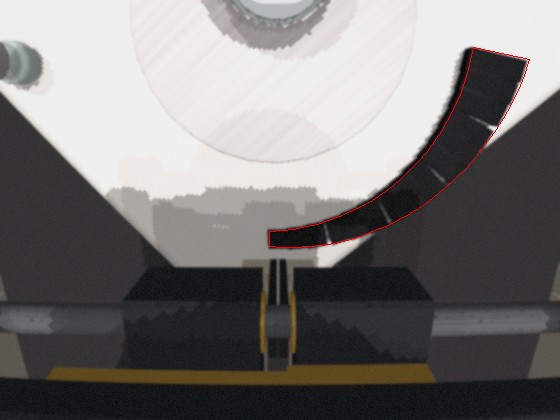

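View pics/s1.png

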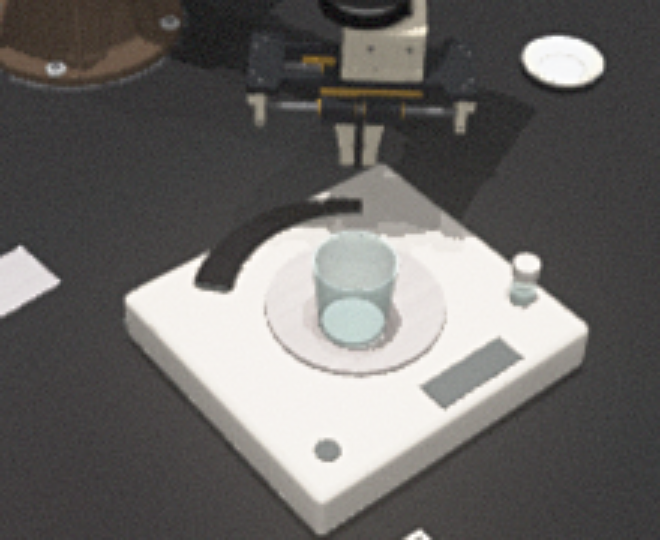

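The overlaid model lies on the strip in the wrist view to about a pixel. Narrow end is at (269,238) and wide end at (500,53). The scene view shows the closed fingers above the narrow end, clear of the beaker and vial. I now go down.

Request:
jog_arm(
  deltas=[
    [[0, 0, 0.01], 0],
    [[0, 0, 0.02], 0],
    [[0, 0, 0.03], 0],
    [[0, 0, 0.04], 0],
    [[0, 0, 0.047], 0],
    [[0, 0, 0.05], 0],
    [[0, 0, 0.05], 0],
    [[0, 0, 0.05], 0],
  ],
)

```text
clock: 4.0
tool_pos: [0.4909, 0.0101, 0.0767]
orientation: [-180.0, -0.0, -39.7]
force: [0.7, -1.0, -0.1]
opening: 0.0003
```

Request:
jog_arm(
  deltas=[
    [[0, 0, 0.001], 0],
    [[0, 0, 0.002], 0],
    [[0, 0, 0.003], 0],
    [[0, 0, 0.004], 0],
    [[0, 0, 0.005], 0],
    [[0, 0, 0.006], 0],
    [[0, 0, 0.006], 0],
    [[0, 0, 0.006], 0],
  ],
)

```text
clock: 4.8
tool_pos: [0.4908, 0.0101, 0.0707]
orientation: [-180.0, -0.0, -39.7]
force: [-0.5, 1.0, 3.3]
opening: 0.0002
```

Contact on section 1 at 3.3 N, matching the expected height. Next I compute the sweep rows.

Run:
```python
from plan import *
z0=.0706
for A in (40,15,-10):
    t,y=tgt(A); P0=np.r_[t,z0]
    print(A,[[ (lambda r:[[round(v,4)+0 for v in r[0]],float(r[1])])(rel(P0,y,A-25*(i+1)/14,.069)) for i in range(14)]]); z0=.069
```

```text
40 [[[[0.0001, 0.0039, 0.0016], -1.8], [[0.0002, 0.0078, 0.0016], -3.6], [[0.0005, 0.0117, 0.0016], -5.4], [[0.001, 0.0155, 0.0016], -7.1], [[0.0015, 0.0194, 0.0016], -8.9], [[0.0022, 0.0232, 0.0016], -10.7], [[0.003, 0.0271, 0.0016], -12.5], [[0.0039, 0.0308, 0.0016], -14.3], [[0.0049, 0.0346, 0.0016], -16.1], [[0.006, 0.0383, 0.0016], -17.9], [[0.0073, 0.042, 0.0016], -19.6], [[0.0086, 0.0457, 0.0016], -21.4], [[0.0101, 0.0493, 0.0016], -23.2], [[0.0117, 0.0528, 0.0016], -25.0]]]
15 [[[[0.0001, 0.0039, 0.0], -1.8], [[0.0002, 0.0078, 0.0], -3.6], [[0.0005, 0.0117, 0.0], -5.4], [[0.001, 0.0155, 0.0], -7.1], [[0.0015, 0.0194, 0.0], -8.9], [[0.0022, 0.0232, 0.0], -10.7], [[0.003, 0.0271, 0.0], -12.5], [[0.0039, 0.0308, 0.0], -14.3], [[0.0049, 0.0346, 0.0], -16.1], [[0.006, 0.0383, 0.0], -17.9], [[0.0073, 0.042, 0.0], -19.6], [[0.0086, 0.0457, 0.0], -21.4], [[0.0101, 0.0493, 0.0], -23.2], [[0.0117, 0.0528, 0.0], -25.0]]]
-10 [[[[0.0001, 0.0039, 0.0], -1.8], [[0.0002, 0.0078, 0.0], -3.6], [[0.0005, 0.0117, 0.0], -5.4], [[0.001, 0.0155, 0.0], -7.1], [[0.0015, 0.0194, 0.0], -8.9], [[0.0022, 0.0232, 0.0], -10.7], [[0.003, 0.0271, 0.0], -12.5], [[0.0039, 0.0308, 0.0], -14.3], [[0.0049, 0.0346, 0.0], -16.1], [[0.006, 0.0383, 0.0], -17.9], [[0.0073, 0.042, 0.0], -19.6], [[0.0086, 0.0457, 0.0], -21.4], [[0.0101, 0.0493, 0.0], -23.2], [[0.0117, 0.0528, 0.0], -25.0]]]
```

Request:
jog_arm(
  deltas=[
    [[0, 0, 0.0014], 0],
    [[0.0001, 0.0039, 0.0014], -1.8],
    [[0.0002, 0.0078, 0.0014], -3.6],
    [[0.0005, 0.0117, 0.0014], -5.4],
    [[0.001, 0.0155, 0.0014], -7.1],
    [[0.0015, 0.0194, 0.0014], -8.9],
    [[0.0022, 0.0232, 0.0014], -10.7],
    [[0.003, 0.0271, 0.0014], -12.5],
    [[0.0039, 0.0308, 0.0014], -14.3],
    [[0.0049, 0.0346, 0.0014], -16.1],
    [[0.006, 0.0383, 0.0014], -17.9],
    [[0.0073, 0.042, 0.0014], -19.6],
    [[0.0086, 0.0457, 0.0014], -21.4],
    [[0.0101, 0.0493, 0.0014], -23.2],
    [[0.0117, 0.0528, 0.0014], -25],
    [[0.0117, 0.0528, 0.0014], -25],
  ],
)

```text
clock: 6.4
tool_pos: [0.4671, -0.0379, 0.0696]
orientation: [-179.9, -0.1, -14.7]
force: [1.3, 0.6, 4.1]
opening: 0.0004
```

Request:
jog_arm(
  deltas=[
    [[0.0001, 0.0039, 0], -1.8],
    [[0.0002, 0.0078, 0], -3.6],
    [[0.0005, 0.0117, 0], -5.4],
    [[0.001, 0.0155, 0], -7.1],
    [[0.0015, 0.0194, 0], -8.9],
    [[0.0022, 0.0232, 0], -10.7],
    [[0.003, 0.0271, 0], -12.5],
    [[0.0039, 0.0308, 0], -14.3],
    [[0.0049, 0.0346, 0], -16.1],
    [[0.006, 0.0383, 0], -17.9],
    [[0.0073, 0.042, 0], -19.6],
    [[0.0086, 0.0457, 0], -21.4],
    [[0.0101, 0.0493, 0], -23.2],
    [[0.0117, 0.0528, 0], -25],
    [[0.0117, 0.0528, 0], -25],
  ],
)

```text
clock: 7.9
tool_pos: [0.4642, -0.0922, 0.0692]
orientation: [180.0, -0.0, 10.3]
force: [-0.2, -1.0, 4.6]
opening: 0.0006
```

Request:
jog_arm(
  deltas=[
    [[0.0001, 0.0039, 0], -1.8],
    [[0.0002, 0.0078, 0], -3.6],
    [[0.0005, 0.0117, 0], -5.4],
    [[0.001, 0.0155, 0], -7.1],
    [[0.0015, 0.0194, 0], -8.9],
    [[0.0022, 0.0232, 0], -10.7],
    [[0.003, 0.0271, 0], -12.5],
    [[0.0039, 0.0308, 0], -14.3],
    [[0.0049, 0.0346, 0], -16.1],
    [[0.006, 0.0383, 0], -17.9],
    [[0.0073, 0.042, 0], -19.6],
    [[0.0086, 0.0457, 0], -21.4],
    [[0.0101, 0.0493, 0], -23.2],
    [[0.0117, 0.0528, 0], -25],
    [[0.0117, 0.0528, 0], -25],
    [[0.0117, 0.0528, 0], -25],
  ],
)

```text
clock: 9.5
tool_pos: [0.4846, -0.142, 0.0691]
orientation: [-180.0, 0.0, 35.2]
force: [-1.6, -1.1, 3.7]
opening: 0.0003
```

Run:
```python
from plan import *
o=ctrl.get_obs(); print({k:o[k] for k in("clock","tool_pos","orientation","force")},tgt(-35))
a=ctrl.snapshot("scene")[150:330,170:390]
cv2.imwrite("pics/s2.png",cv2.resize(a,None,fx=3,fy=3)[:,:,::-1])
```

```text
{'clock': 9.5, 'tool_pos': array([ 0.48455538, -0.14203258,  0.06908194]), 'orientation': array([-1.79996057e+02,  3.79464773e-02,  3.51876942e+01]), 'force': array([-1.63606634, -1.13474427,  3.71940185])} (array([ 0.4848828, -0.1419322]), 35.3)
```

View pics/s2.png

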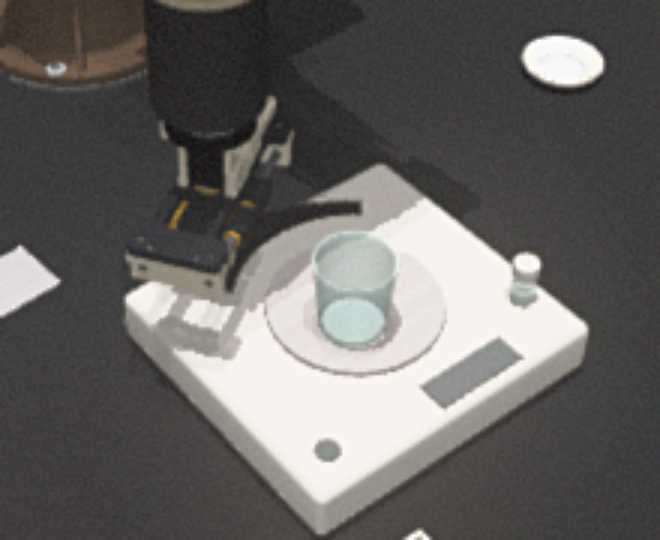

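The gripper is at the wide end (about 190,260), and the beaker (355,290) and vial (525,278) have not moved. The force is 3.7 N at about 3 mm depth, so I'm handing in.

```bash
python3 -c "
from plant import ctrl
print(ctrl.close_job()); print(ctrl.get_obs()['force'])"
```

```text
the job is handed in; nothing more can be done
None
the job is handed in; nothing more can be done
```

I laid the closed fingertips on section 1, ran them along the arc through all five sections, and left them resting near the middle of section 5. The job was handed in at 9.5 s of the 40 s.

- **Contact force:** it read 3.3 to 4.6 N at the end of each move. I did not read it between those points. The strip was pressed about 1.3 mm at first touch and 2.4 to 2.9 mm in the sweep, well short of the 8.5 mm limit.
- **Final pose:** the tool stood within 0.4 mm of the target on section 5, about 2.9 mm below the strip's rest height, with 3.7 N of upward force.
- **Beaker and vial:** both stood where they were in the last picture. I judged this by eye and did not measure it, and that picture did not show most of the other loose things.
- **Disagreement in measuring:** the strip fit in the scene view had a large residual (0.19, against 0.03 in the top view). Its position still agreed within about 1 mm, and the overlay in the wrist view confirmed it.
- **Not seen:** the hand-in reported no verdict, and a force reading tried afterwards was refused, so I have no check from the final holding second.

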